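# Hold the pipette ready over the sample flask

## Robot

A 6-joint arm with a two-finger parallel gripper is mounted at the origin on the work surface; the furniture and walls round the work are solid. World frame = base frame: x ahead of the robot, y to its left, z up, the work surface at z = 0. Lengths are in m, angles in rad, forces in N, time in s.
With the tool pointing down it reaches from about 0.375 to 0.975 m from the base axis. Payload 3.8 kg.
Tool frame: the origin (TCP) lies between the finger pads; the fingertips stand 8 mm ahead of it and the grasp point (between the pads) lies 11 mm behind it (env.finger_overhang is the distance from the TCP to the fingertips, in m); z points along the fingers, y is the line along which they close (so a half turn about z gives the same grasp; the last joint's range is limited). The gripper opens to 85 mm and grips with 20 to 120 N. Pads are 22 mm wide; open, the fingers measure 114 mm over their backs; the gripper's body (76 mm by 85 mm) begins 54 mm behind the grasp point. The pads swing forward as they close: fully open they stand 13 mm farther back than shut.
Start: joints at [1.116, 0.264, 1.604, -0, 1.274, -0.037], TCP at [0.274, 0.617, 0.239] pointing down, gripper open.
Joint ranges: [-2.63, 2.63], [-0.94, 2.18], [0.31, 2.57], [-1.31, 4.45], [0, 2.66], [-2.55, 2.55]. Speed limits (rad/s): [2.57, 2.57, 3.14, 3.14, 3.14, 3.14].

## Interface

Orientations are given as [roll, pitch, yaw] about the fixed x, y, z axes, in that order (R = Rz(yaw) Ry(pitch) Rx(roll)).
In Python, from bench import env gives the robot as it stands.
- The arm moves only by the shell command python3 -m handwheel 'ROWS' [FORCE]. ROWS is JSON, a list of rows, each an object with "delta_pos": the shift along the tool's x, y, z in units of 50 mm (1.0 is 50 mm), a list of three; "twist": the turn, a rotation vector about the tool's x, y, z in units of 10 degrees (1.0 is 10 degrees), a list of three; "claw": the closure, from 0 (fully open) to 1 (shut). In form: [{"delta_pos": [tx, ty, tz], "twist": [ax, ay, az], "claw": claw}, ...]. A call has 1 to 20 rows; each row is the pose to reach, as a shift and turn from the pose commanded when the call began, along the tool's axes at that moment; what a row does not reach only later rows make up. A row lasts 1/8 s, in which the tool goes at most 62.5 mm and 10.7 degrees, less where a joint would pass 70% of its speed; a pose out of reach is approached as far as the arm can. A call with a gripper value outside its range is refused whole. The fingers move at their own pace and stop on an object; FORCE is the grip in N (left out, the last holds). Time passes only in rows, so rows that repeat a pose let the fingers close. It gives the time, the measured TCP pose, the force, the opening and the grip force at its end, in the units of the state.
- env.get_obs(): the state, without advancing time (a new reading comes with each control period).
- env.grab_frame(name): name is "scene" or "top" or "wrist"; returns a dict with "img" (400x640x3 uint8, red, green, blue), "depth" (400x640 float32, m along the optical axis (not along the pixel's ray), 0 where there is no reading), "K" (3x3 intrinsics, pixels), "R" (3x3) and "t" (3): a world point X has camera coordinates R X + t. Camera axes: x right, y down, z forward; pixel columns grow to the right and rows downward; lengths in m; the calibration is good to about 2 mm. A picture is of the moment at which its call begins.
- env.finish_job(): hands the job in; it is judged then, once.
The state is a dict: "t": time; "qpos": joint angles; "qd": joint speeds; "joint_efforts": joint torques, N m; "position": TCP position; "tool_rot": TCP orientation; "wrist_force": force on the tool from outside, world axes, zero at the start; "wrist_torque": the same for the moment, N m; "width": opening from 0.0 (shut) to 1.0 (fully open); "grasp_force": force on a finger pad.
Only numpy, scipy, OpenCV 4.12 (cv2) and the standard library are available. Lean on these libraries where they do the work, as an engineer would, in place of code of your own. Each camera call takes 0.05 s, during which the arm holds its last target. There are 200 camera calls.

## Task

Lift the small blue pipette out of its stand, carry it upright, high over the glassware and bottles, and hold it with its yellow tip pointing down about one centimetre above the centre of the mouth of the flask with the pink sample, ready to dose. The tip must stay clean, so the pipette may touch none of the flasks, bottles or the measuring cylinder, and these may not be pushed about or knocked over. Finish while still holding the pipette there, steady; do not put it down or let go.

Things in the scene. Friction and masses are not known exactly. Their poses are not given: they have to be found in the camera images.
- pipette_grip (a point): Grip point of the loose upright pipette (60 g, 164 mm long), on its axis; z up along it. Blue round barrel, 24 mm diameter, from 34 mm below to 31 mm above this point; yellow button (16 mm diameter) up to 44 mm above; grey collar (28 mm diameter) 34 to 40 mm below; then white nose (12 mm) and yellow tip, ending 120 mm below. At the start it hangs by its collar in the stand's fork.
- pipette_tip (a point): Point of the pipette's yellow tip (about 2.5 mm wide there), on the axis, 120 mm below pipette_grip. z points up along the pipette.
- pipette_stand: Fixed pipette stand; origin on the bench right under the hanging pipette. Grey base 100 x 105 mm, 8 mm high; a post on its +x side carries a white two-pronged fork 48 mm wide, top 100 mm above the bench (end lips 103 mm, the highest part), open to its -x side, slot 16 mm wide. Lifted straight up 85 mm, the pipette's tip is clear of it.
- flask_mouth (a point): Centre of the rim of the target: the conical flask with pink liquid (85 mm across the foot, 144 mm tall, loose, upright). The rim is about 35 mm across and 144 mm above the bench. z points up.
- clear_flask_1: Empty clear conical flask, 85 mm across, 144 mm tall, loose; origin at the centre of its underside. Leave alone.
- clear_flask_2: Another empty clear conical flask, same size, loose; origin at the centre of its underside. Leave alone.
- dropper_bottle: Dropper bottle with upright nozzle, 55 mm across, 153 mm tall, loose; origin at the centre of its underside. Leave alone.
- white_bottle: Plain white round bottle, 71 mm across, 149 mm tall, loose; origin at the centre of its underside. Leave alone.
- burette_stand_a: Fixed burette stand to the left, between the robot's left side and the work: white base 285 x 218 mm, 46 mm high, origin under its centre, with a rod 0.8 m tall 107 mm from the origin along its +x, and a burette hanging beside it from 0.35 m to 1.1 m up, 73 mm from the origin (27 mm along +x, 68 mm along +y). Do not run the arm into them: draw it in when swinging past.
- cylinder: Clear measuring cylinder with a hexagonal foot, 63 mm across the foot, 151 mm tall, loose; origin at the centre of its underside. Leave alone.

How it is judged:
On the way:
1. the pipette is held in the fingers, upright, its tip raised to the height of the glassware (150 mm or more above the bench) before it reaches the pink flask (height (world z) of pipette_tip above 0.15 m and horizontal distance between pipette_tip and flask_mouth above 0.05 m and angle between pipette_tip's own z axis and vertical below 0.26 rad and contact force between pipette and the fingers above 0.5 N and contact force between pipette and pipette_stand below 0.05 N), for 0.2 s.
At the end, for the whole second after the job is handed in: The fingers hold the pipette, still (under 20 mm/s) and upright (within 0.17 rad), its tip 3 to 20 mm above the rim of the pink flask and within 9 mm sideways of the centre of the mouth, touching neither flask nor stand; all flasks and bottles stand upright (horizontal distance between pipette_tip and flask_mouth below 0.009 m and z of pipette_tip in the frame of flask_mouth between 0.003 and 0.02 m and angle between pipette_tip's own z axis and vertical below 0.17 rad and contact force between pipette and the fingers above 0.5 N and contact force between pipette and pink_flask below 0.05 N and contact force between pipette and pipette_stand below 0.05 N and linear speed of pipette below 0.02 m/s and angle between each of flask_mouth, clear_flask_1, clear_flask_2, dropper_bottle, white_bottle, cylinder's own z axis and vertical below 0.1 rad); the arm keeps its last pose, push and grip.
It fails at once if the pipette touches a flask, bottle or cylinder (contact force between pipette and pink_flask above 0.2 N or contact force between pipette and clear_flask_1 above 0.2 N or contact force between pipette and clear_flask_2 above 0.2 N or contact force between pipette and dropper_bottle above 0.2 N or contact force between pipette and white_bottle above 0.2 N or contact force between pipette and cylinder above 0.2 N).
It fails at once if a flask, bottle or cylinder is pushed more than 15 mm or tipped (distance of any of flask_mouth, clear_flask_1, clear_flask_2, dropper_bottle, white_bottle, cylinder from where it was at the start of the episode above 0.015 m or angle between any of flask_mouth, clear_flask_1, clear_flask_2, dropper_bottle, white_bottle, cylinder's own z axis and vertical above 0.25 rad).
It fails at once if the pipette falls over or is tipped far from upright (angle between pipette_tip's own z axis and vertical above 0.5 rad).
It also fails if it takes over 45 s, if anything falls off the work surface, if the arm or the gripper's body presses on something with over 40 N, if the wrist force passes 120 N, or if a joint passes its speed limit or range.

## Working session

There is one attempt and no reset: what is moved stays moved. The work goes in short steps, Python scripts to look and compute and a shell command to move; the robot and the scene stay as the last step left them, time stands still between calls to the robot, and variables do not carry over. Pictures are saved under pics/ and viewed, at most 10 in all, crops included, and the job is handed in when it is done.

```bash
mkdir -p pics; ls; python3 - <<'E'
from bench import env
import numpy as np,cv2
o=env.get_obs();print(o['t'],o['position'],o['tool_rot'],o['width'])
for n in("scene","top","wrist"):
    f=env.grab_frame(n);np.savez(f"{n}0.npz",**f);cv2.imwrite(f"pics/{n}0.png",f["img"][:,:,::-1]);print(n,f["K"].tolist(),f["R"].round(3).tolist(),f["t"].round(3).tolist())
E
```

```text
pics
0.0 [0.27357242 0.61628901 0.23795116] [-3.13933499e+00 -8.75417879e-05  2.72375795e+00] 0.996175655861611
scene [[408.3419577070201, 0.0, 317.21720662563763], [0.0, 408.3419577070201, 195.73452710962195], [0.0, 0.0, 1.0]] [[0.768, -0.641, 0.002], [-0.39, -0.47, -0.792], [0.508, 0.607, -0.611]] [-0.352, 0.262, 0.843]
top [[453.9560737548946, 0.0, 326.71735647126536], [0.0, 453.9560737548946, 200.32263879593788], [0.0, 0.0, 1.0]] [[0.11, -0.994, 0.006], [-0.973, -0.109, -0.202], [0.201, 0.016, -0.979]] [-0.061, 0.463, 1.208]
wrist [[348.1770419142535, 0.0, 320.04488717627333], [0.0, 348.1770419142535, 204.2194833563609], [0.0, 0.0, 1.0]] [[0.407, 0.914, -0.003], [0.879, -0.39, 0.275], [0.25, -0.114, -0.962]] [-0.674, -0.035, 0.38]
```

View pics/scene0.png

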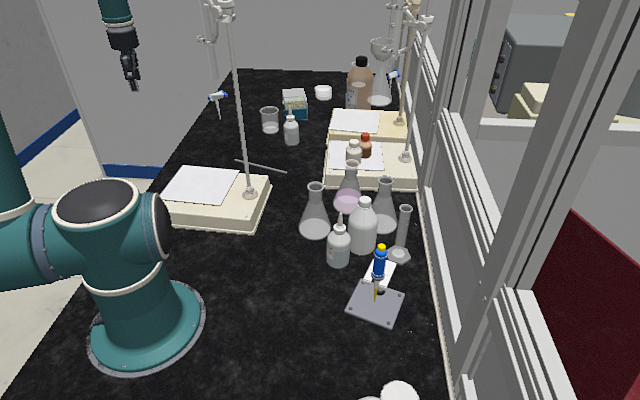

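View pics/top0.png

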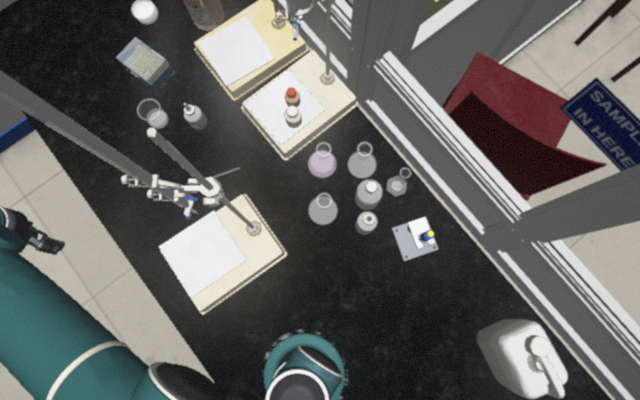

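The scene view shows the pipette at about (379,262) and the pink flask's rim at about (352,165). In the top view the pipette button is at about (431,234) and the pink rim at about (323,148). Next I'll measure them and zoom in.

```bash
cat > h.py <<'E'
import numpy as np,cv2
def ld(n): return dict(np.load(n+".npz"))
def ray(f,u,v,z):
    d=f["R"].T@np.linalg.inv(f["K"])@[u,v,1]; c=-f["R"].T@f["t"]
    return c+d*(z-c[2])/d[2]
def px(f,X):
    p=f["K"]@(f["R"]@np.array(X)+f["t"]); return p[:2]/p[2]
def mask(f,lo,hi,box):
    h=cv2.inRange(cv2.cvtColor(f["img"],cv2.COLOR_RGB2HSV),np.array(lo),np.array(hi))
    m=np.zeros_like(h);a,b,c,d=box;m[b:d,a:c]=h[b:d,a:c];return m
E
python3 - <<'E'
from h import *
t=ld("top0");s=ld("scene0")
for n,f,box in(("top",t,(400,210,450,260)),("scene",s,(360,230,400,310))):
    for c,lo,hi in(("yel",(22,120,120),(35,255,255)),("blue",(100,120,60),(125,255,255))):
        m=mask(f,lo,hi,box);k,_,st,ce=cv2.connectedComponentsWithStats(m)
        for i in range(1,k):
            if st[i,4]>5:
                print(n,c,st[i],ce[i].round(1),[ray(f,*ce[i],z).round(4).tolist() for z in((.18,.184) if c=="yel" else(.139,.171))])
a=cv2.resize(t["img"][130:270,290:450],None,fx=4,fy=4,interpolation=cv2.INTER_CUBIC)
cv2.imwrite("pics/tc.png",a[:,:,::-1])
b=cv2.resize(s["img"][145:335,290:430],None,fx=3.15,fy=3.15,interpolation=cv2.INTER_CUBIC)
cv2.imwrite("pics/sc.png",b[:,:,::-1])
E
```

```text
top yel [428 231   7   6  29] [430.7 233.2] [[0.3863, -0.2718, 0.18], [0.3857, -0.2709, 0.184]]
top blue [421 232   9   8  36] [424.8 236.3] [[0.3832, -0.2666, 0.139], [0.3784, -0.2599, 0.171]]
scene yel [377 243   9   9  58] [381.2 246.8] [[0.3883, -0.2713, 0.18], [0.385, -0.2739, 0.184]]
scene yel [374 289   4  13  24] [375.  293.8] [[0.2992, -0.3404, 0.18], [0.2966, -0.3424, 0.184]]
scene blue [375 248  12  10  69] [380.3 252.9] [[0.4078, -0.256, 0.139], [0.3824, -0.2756, 0.171]]
scene blue [373 256  14  20 180] [378.5 265.8] [[0.38, -0.2774, 0.139], [0.3562, -0.2959, 0.171]]
scene blue [372 274  11   4  13] [377.2 276.3] [[0.3588, -0.294, 0.139], [0.3361, -0.3115, 0.171]]
```

View pics/tc.png

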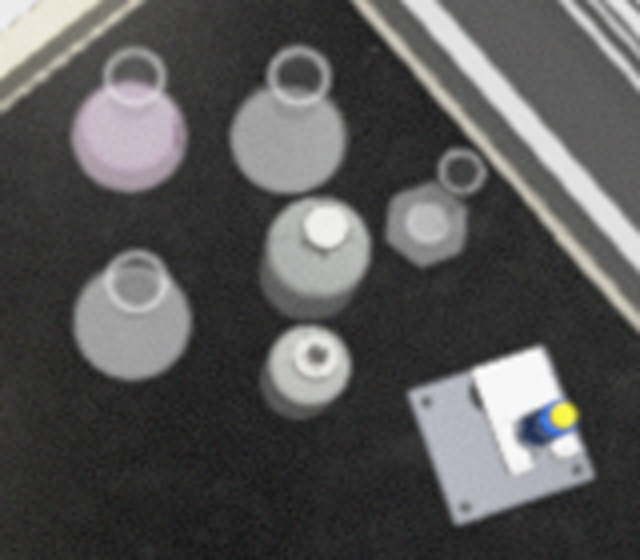

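View pics/sc.png

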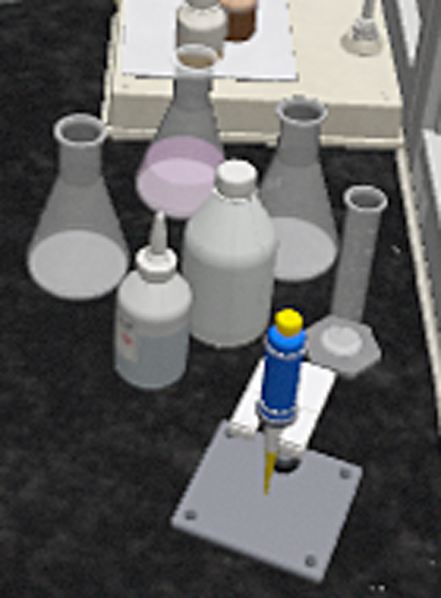

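The crops show the pink rim at top ≈(323.5,149) and scene ≈(352,163). The fork is white and opens toward the robot, and every glass rim is visible. Now rays for all the points.

```bash
python3 - <<'E'
from h import *
t=ld("top0");s=ld("scene0")
T=lambda x,y:(290+(x+.5)/4-.5,130+(y+.5)/4-.5)
S=lambda x,y:(290+(x+.5)/3.15-.5,145+(y+.5)/3.15-.5)
for n,a,b,z in(("pink",(135,76),(196,57),.144),("c1",(137,281),(81,130),.144),("c2",(299,76),(302,113),.144),("cyl",(461,171),(366,199),.151),("white",(326,226),(237,173),.149),("drop",(318,354),(160,216),.153)):
    print(n,ray(t,*T(*a),z).round(4),ray(s,*S(*b),z).round(4))
# pink rim by ellipse fit on bright ring in top crop
g=cv2.cvtColor(t["img"],cv2.COLOR_RGB2GRAY)
print(g[139:160,312:336])
print("rod foot",ray(t,254,229,.046)," base corners",[ray(t,*p,.046).round(3).tolist() for p in((160,250),(247,196),(286,247),(205,306))])
print("scene rod foot",ray(s,249,193,.046), "rod ring upper top view?")
print("fork corners",[ray(t,*T(*p),.1).round(3).tolist() for p in((475,370),(545,345),(520,472),(577,452))])
print("sill",[ray(t,*T(*p),.0).round(3).tolist() for p in((360,5),(635,325))], ray(s,440,380,0),ray(s,420,200,0))
print("stand base",[ray(t,*T(*p),.008).round(3).tolist() for p in((408,392),(545,347),(594,478),(460,524))])
c=[ -f["R"].T@f["t"] for f in(t,s)];print(c)
# depth at button
for f,u,v in((t,431,233),(s,381,247),(s,378,265)):
    d=f["depth"][v-1:v+2,u-1:u+2];z=np.median(d);print(f["R"].T@(np.linalg.inv(f["K"])@[u,v,1]*z-f["t"]))
# points near the wall at heights: depth cloud
d=t["depth"];v,u=np.indices(d.shape);P=np.linalg.inv(t["K"])@np.stack([u.ravel(),v.ravel(),np.ones(u.size)])*d.ravel()
W=(t["R"].T@(P-t["t"][:,None])).T;W=W[d.ravel()>0]
for lo,hi in((.05,.2),(.2,.4),(.4,.6),(.6,.9)):
    for x0 in(.2,.3,.4,.5,.6,.7,.8):
        q=W[(W[:,2]>lo)&(W[:,2]<hi)&(abs(W[:,0]-x0)<.05)&(W[:,1]<-.0)]
        print(lo,x0,len(q),np.sort(q[:,1])[-5:].round(2) if len(q) else "")
q=W[(W[:,2]>.15)&(W[:,1]>.05)&(W[:,0]>.1)&(W[:,0]<.75)&(W[:,1]<.6)]
for lo in np.arange(.15,1.1,.1):
    r=q[abs(q[:,2]-lo-.05)<.05]; print(round(lo,2),len(r),np.percentile(r,[2,50,98],axis=0)[:,:2].round(2).tolist() if len(r) else "")
E
```

```text
pink [0.5826 0.013  0.144 ] [0.5855 0.0117 0.144 ]
c1 [ 0.447  -0.0035  0.144 ] [ 0.4477 -0.006   0.144 ]
c2 [ 0.5946 -0.0933  0.144 ] [ 0.5938 -0.0984  0.144 ]
cyl [ 0.5404 -0.2023  0.151 ] [ 0.5434 -0.2043  0.151 ]
white [ 0.4951 -0.1196  0.149 ] [ 0.4966 -0.1237  0.149 ]
drop [ 0.4114 -0.1217  0.153 ] [ 0.4179 -0.1272  0.153 ]
[[166 151 120  93  85  79  78  81  75  71  75  77  72  69  72  71  70  67
   72  65  71  67  67  62]
 [134 101  83  79  78  75  78  76  77  78  82  77  77  70  72  69  67  75
   65  71  68  62  61  62]
 [100  83  75  75  75  80  75  80  89  97  98 104 100  98  87  74  70  69
   64  64  65  58  64  63]
 [ 81  79  77  74  73  78  87 105 120 132 145 143 137 132 124 101  80  67
   65  64  64  64  62  61]
 [ 76  75  76  75  73  91 112 137 154 154 142 138 139 149 155 141 118  89
   70  64  62  65  65  61]
 [ 80  77  78  74  87 113 141 150 136 126 116 108 110 119 128 149 152 127
   92  69  64  63  65  54]
 [ 77  77  73  75 103 147 149 136 109  94  91  87  88  90 101 124 150 153
  118  73  67  67  56  57]
 [ 74  79  72  86 124 156 137 107  91  85  87  90  89  82  85
[... 2751 characters left out ...]
0 
0.4 0.4 3093 [-0.44 -0.44 -0.44 -0.44 -0.44]
0.4 0.5 0 
0.4 0.6 0 
0.4 0.7 0 
0.4 0.8 1444 [-0.03 -0.03 -0.03 -0.03 -0.03]
0.6 0.2 0 
0.6 0.3 0 
0.6 0.4 1295 [-0.44 -0.44 -0.44 -0.44 -0.44]
0.6 0.5 3907 [-0.36 -0.36 -0.36 -0.36 -0.36]
0.6 0.6 0 
0.6 0.7 0 
0.6 0.8 0 
0.15 48 [[0.26, 0.18], [0.36, 0.18], [0.37, 0.57]]
0.25 804 [[0.24, 0.18], [0.26, 0.56], [0.39, 0.59]]
0.35 995 [[0.26, 0.18], [0.3, 0.58], [0.37, 0.6]]
0.45 1227 [[0.34, 0.17], [0.36, 0.22], [0.38, 0.32]]
0.55 1090 [[0.21, 0.18], [0.36, 0.28], [0.37, 0.45]]
0.65 10521 [[0.1, 0.11], [0.14, 0.28], [0.37, 0.39]]
0.75 4158 [[0.1, 0.09], [0.11, 0.2], [0.37, 0.28]]
0.85 898 [[0.36, 0.27], [0.36, 0.27], [0.37, 0.28]]
0.95 0 
1.05 0
```

```bash
python3 -m handwheel '[{"delta_pos":[0,-0.5,0],"twist":[0,0,-1],"claw":0},{"delta_pos":[0,-1,0],"twist":[0,0,-2],"claw":0},{"delta_pos":[0,-1.5,0],"twist":[0,0,-3],"claw":0},{"delta_pos":[0,-2,0],"twist":[0,0,-4],"claw":0},{"delta_pos":[0,-2.5,0],"twist":[0,0,-5],"claw":0},{"delta_pos":[0,-3,0],"twist":[0,0,-6],"claw":0},{"delta_pos":[0,-3.5,0],"twist":[0,0,-7],"claw":0},{"delta_pos":[0,-4,0],"twist":[0,0,-8],"claw":0},{"delta_pos":[0,-4.5,0],"twist":[0,0,-9],"claw":0},{"delta_pos":[0,-5,0],"twist":[0,0,-9],"claw":0},{"delta_pos":[0,-5,0],"twist":[0,0,-9],"claw":0}]'; python3 - <<'E'
from bench import env
o=env.get_obs();print(o['t'],o['position'],o['tool_rot'],o['qpos'])
E
```

```text
t: 1.52
position: [0.1719, 0.3873, 0.239]
tool_rot: [3.142, -0.0, -1.989]
wrist_force: [0.6, 0.3, 0.7]
width: 1.001
grasp_force: 0.0
1.525 [0.17185054 0.38725989 0.23896222] [ 3.14153446e+00 -2.57317274e-04 -1.98879309e+00] [ 1.09430394e+00 -2.29559968e-01  2.10599551e+00  4.51358940e-05
  1.26541739e+00 -1.62930552e+00]
```

```bash
python3 -m handwheel '[{"delta_pos":[0,0,-0.8],"twist":[0,0,0],"claw":0},{"delta_pos":[0.7,0,-1.6],"twist":[0,0,0],"claw":0},{"delta_pos":[1.4,0,-1.8],"twist":[0,0,0],"claw":0},{"delta_pos":[2.2,0,-1.8],"twist":[0,0,0],"claw":0},{"delta_pos":[2.8,0,-1.8],"twist":[0,0,0],"claw":0},{"delta_pos":[2.8,0,-1.8],"twist":[0,0,0],"claw":0},{"delta_pos":[2.8,0,-1.8],"twist":[0,0,0],"claw":0}]'; python3 - <<'E'
from bench import env
import numpy as np
o=env.get_obs();p=o['position'];r=np.hypot(p[0],p[1]);print(o['t'],p,r,o['tool_rot'],o['qpos'])
for th in range(10,101,10):
    a=np.radians(th);print(th,round(r*(1-np.cos(a))/.05,2),round(-r*np.sin(a)/.05,2))
E
```

```text
t: 2.4
position: [0.1161, 0.2613, 0.3296]
tool_rot: [-3.142, 0.001, -1.989]
wrist_force: [0.7, 0.2, -0.2]
width: 0.997
grasp_force: 0.0
2.4 [0.11606324 0.26132866 0.32958226] 0.28594289928367356 [-3.14156291e+00  1.30399459e-03 -1.98871362e+00] [ 1.06554566e+00 -5.82599037e-01  2.16868449e+00  8.41157000e-05
  1.55420558e+00 -1.65813102e+00]
10 0.09 -0.99
20 0.34 -1.96
30 0.77 -2.86
40 1.34 -3.68
50 2.04 -4.38
60 2.86 -4.95
70 3.76 -5.37
80 4.73 -5.63
90 5.72 -5.72
100 6.71 -5.63
```

```bash
python3 -m handwheel '[{"delta_pos":[0.02,-0.5,0],"twist":[0,0,0.5],"claw":0},{"delta_pos":[0.09,-0.99,0],"twist":[0,0,1],"claw":0},{"delta_pos":[0.34,-1.96,0],"twist":[0,0,2],"claw":0},{"delta_pos":[0.77,-2.86,0],"twist":[0,0,3],"claw":0},{"delta_pos":[1.34,-3.68,0],"twist":[0,0,4],"claw":0},{"delta_pos":[2.04,-4.38,0],"twist":[0,0,5],"claw":0},{"delta_pos":[2.86,-4.95,0],"twist":[0,0,6],"claw":0},{"delta_pos":[3.76,-5.37,0],"twist":[0,0,7],"claw":0},{"delta_pos":[4.73,-5.63,0],"twist":[0,0,8],"claw":0},{"delta_pos":[5.72,-5.72,0],"twist":[0,0,9],"claw":0},{"delta_pos":[6.71,-5.63,0],"twist":[0,0,10],"claw":0},{"delta_pos":[6.71,-5.63,0],"twist":[0,0,10],"claw":0},{"delta_pos":[6.71,-5.63,0],"twist":[0,0,10],"claw":0}]'; python3 - <<'E'
from bench import env
import numpy as np,cv2
from h import *
from scipy.spatial.transform import Rotation as Q
o=env.get_obs();p=o['position'];print(o['t'],p,o['tool_rot'],o['wrist_force'])
R=Q.from_euler('xyz',o['tool_rot'])
print((R.inv().apply(np.array([.386,-.272,.26])-p)/.05).round(2))
f=env.grab_frame("wrist");np.savez("wrist1.npz",**f);cv2.imwrite("pics/wrist1.png",f["img"][:,:,::-1])
print("pred button",px(f,[.386,-.272,.184]))
for c,lo,hi in(("yel",(22,120,120),(35,255,255)),("blue",(100,120,60),(125,255,255))):
    m=mask(f,lo,hi,(0,0,640,400));k,_,st,ce=cv2.connectedComponentsWithStats(m)
    for i in range(1,k):
        if st[i,4]>15: print(c,st[i],ce[i].round(1),ray(f,*ce[i],.184 if c=="yel" else .14).round(4))
E
```

```text
t: 4.03
position: [0.2373, -0.1607, 0.3291]
tool_rot: [3.141, -0.001, 2.549]
wrist_force: [0.5, 1.2, -0.2]
width: 1.0
grasp_force: 0.0
4.025 [ 0.23732677 -0.16074844  0.32909057] [ 3.14084544e+00 -9.92927371e-04  2.54856956e+00] [ 0.54335967  1.23087462 -0.21343834]
[-3.71 -0.18  1.38]
pred button [310.10375882 377.30557228]
blue [305 320  17   5  28] [313.9 321.4] [ 0.3608 -0.2512  0.14  ]
blue [302 324  22  32 537] [312.8 339.2] [ 0.3785 -0.2647  0.14  ]
blue [302 353  22  17 246] [312.7 360.7] [ 0.4016 -0.2807  0.14  ]
```

View pics/wrist1.png

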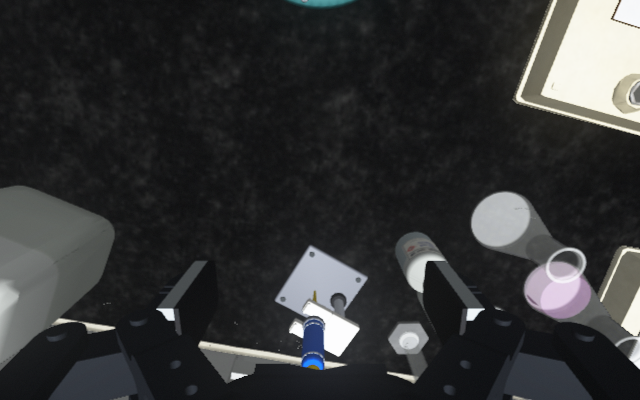

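The wrist view shows the barrel at about (313,340) between the open fingers, with the glassware off to the right. It matches the measured position to within 2 mm, so I'll move over it and descend.

```bash
python3 -m handwheel '[{"delta_pos":[-0.6,0,0],"twist":[0,0,0],"claw":0},{"delta_pos":[-1.4,-0.05,0.3],"twist":[0,0,0],"claw":0},{"delta_pos":[-2.2,-0.1,0.6],"twist":[0,0,0],"claw":0},{"delta_pos":[-3.0,-0.15,1.0],"twist":[0,0,0],"claw":0},{"delta_pos":[-3.5,-0.17,1.2],"twist":[0,0,0],"claw":0},{"delta_pos":[-3.71,-0.17,1.3],"twist":[0,0,0],"claw":0},{"delta_pos":[-3.71,-0.17,1.3],"twist":[0,0,0],"claw":0},{"delta_pos":[-3.71,-0.17,1.3],"twist":[0,0,0],"claw":0}]'; python3 - <<'E'
from bench import env
import numpy as np,cv2
from h import *
from scipy.spatial.transform import Rotation as Q
o=env.get_obs();p=o['position'];print(o['t'],p,o['tool_rot'],o['wrist_force'])
R=Q.from_euler('xyz',o['tool_rot'])
print((R.inv().apply(np.array([.386,-.2715,.132])-p)/.05).round(2))
f=env.grab_frame("wrist")
print("pred tip",px(f,[.386,-.2715,.02]))
for c,lo,hi in(("yel",(22,120,80),(35,255,255)),("blue",(100,120,60),(125,255,255))):
    m=mask(f,lo,hi,(0,0,640,400));k,_,st,ce=cv2.connectedComponentsWithStats(m)
    for i in range(1,k):
        if st[i,4]>15: print(c,st[i],ce[i].round(1),ray(f,*ce[i],.03 if c=="yel" else .14).round(4))
f=env.grab_frame("scene");cv2.imwrite("pics/s2.png",cv2.resize(f["img"][130:330,240:460],None,fx=2.5,fy=2.5)[:,:,::-1])
E
```

```text
t: 5.08
position: [0.386, -0.2701, 0.2649]
tool_rot: [-3.142, 0.0, 2.551]
wrist_force: [0.2, 0.1, 0.3]
width: 0.996
grasp_force: 0.0
5.075 [ 0.38602259 -0.27012088  0.26486617] [-3.14158223e+00  4.83946597e-04  2.55078757e+00] [0.20796441 0.10291936 0.31999198]
[-0.01 -0.02  2.66]
pred tip [318.51590499 171.38245885]
yel [309 203  23  25 440] [319.8 215.1] [ 0.4262 -0.2969  0.03  ]
blue [306 179  26  17 240] [318.6 185.6] [ 0.3769 -0.2646  0.14  ]
blue [304 193  33  27 361] [319.3 203.1] [ 0.3888 -0.2719  0.14  ]
```

View pics/s2.png

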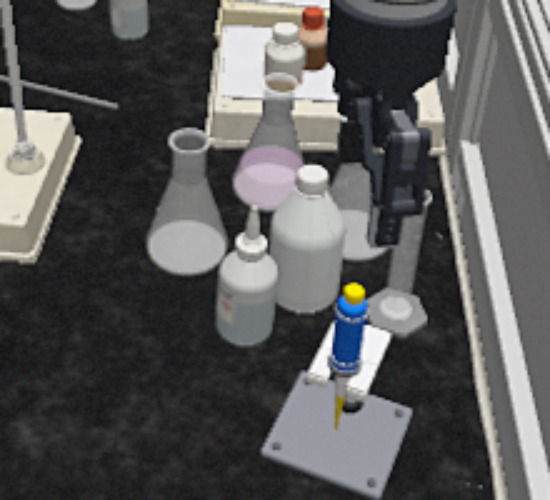

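The gripper is above the pipette and clear of the bottles. Descending, then closing.

```bash
python3 -m handwheel '[{"delta_pos":[0,-0.02,0.6],"twist":[0,0,0],"claw":0},{"delta_pos":[0,-0.02,1.2],"twist":[0,0,0],"claw":0},{"delta_pos":[0,-0.02,1.7],"twist":[0,0,0],"claw":0},{"delta_pos":[0,-0.02,2.2],"twist":[0,0,0],"claw":0},{"delta_pos":[0,-0.02,2.5],"twist":[0,0,0],"claw":0},{"delta_pos":[0,-0.02,2.66],"twist":[0,0,0],"claw":0},{"delta_pos":[0,-0.02,2.66],"twist":[0,0,0],"claw":0},{"delta_pos":[0,-0.02,2.66],"twist":[0,0,0],"claw":0.4},{"delta_pos":[0,-0.02,2.66],"twist":[0,0,0],"claw":0.6},{"delta_pos":[0,-0.02,2.66],"twist":[0,0,0],"claw":1},{"delta_pos":[0,-0.02,2.66],"twist":[0,0,0],"claw":1},{"delta_pos":[0,-0.02,2.66],"twist":[0,0,0],"claw":1},{"delta_pos":[0,-0.02,2.66],"twist":[0,0,0],"claw":1},{"delta_pos":[0,-0.02,2.66],"twist":[0,0,0],"claw":1},{"delta_pos":[0,-0.02,2.66],"twist":[0,0,0],"claw":1}]' 40
```

```text
t: 7.05
position: [0.3857, -0.272, 0.1317]
tool_rot: [-3.141, 0.001, 2.549]
wrist_force: [-0.6, 0.0, 4.6]
width: 0.272
grasp_force: 39.2
```

```bash
python3 -m handwheel '[{"delta_pos":[0,0,-0.2],"twist":[0,0,0],"claw":1},{"delta_pos":[0,0,-0.5],"twist":[0,0,0],"claw":1},{"delta_pos":[0,0,-0.8],"twist":[0,0,0],"claw":1},{"delta_pos":[0,0,-1.2],"twist":[0,0,0],"claw":1},{"delta_pos":[0,0,-1.6],"twist":[0,0,0],"claw":1},{"delta_pos":[0,0,-2.0],"twist":[0,0,0],"claw":1},{"delta_pos":[0,0,-2.4],"twist":[0,0,0],"claw":1},{"delta_pos":[0,0,-2.8],"twist":[0,0,0],"claw":1},{"delta_pos":[0,0,-3.2],"twist":[0,0,0],"claw":1},{"delta_pos":[0,0,-3.6],"twist":[0,0,0],"claw":1},{"delta_pos":[0,0,-3.8],"twist":[0,0,0],"claw":1},{"delta_pos":[0,0,-3.8],"twist":[0,0,0],"claw":1},{"delta_pos":[0,0,-3.8],"twist":[0,0,0],"claw":1},{"delta_pos":[0,0,-3.8],"twist":[0,0,0],"claw":1}]'; python3 - <<'E'
from bench import env
import numpy as np,cv2
from h import *
o=env.get_obs();print(o['position'],o['grasp_force'],o['wrist_force'])
for n in("scene","wrist","top"):
    f=env.grab_frame(n);np.savez(n+"3.npz",**f)
    p=o['position']; print(n,"pred tip",px(f,p+[0,0,.011-.120]),"pred btn",px(f,p+[0,0,.055]))
    for c,lo,hi in(("yel",(20,110,60),(35,255,255)),("blue",(100,120,60),(125,255,255))):
        m=mask(f,lo,hi,(240,20,500,330));k,_,st,ce=cv2.connectedComponentsWithStats(m)
        for i in range(1,k):
            if st[i,4]>6: print(c,st[i],ce[i].round(1))
s=ld("scene3")["img"][90:290,300:460];w=ld("wrist3")["img"][100:300,240:400]
cv2.imwrite("pics/l3.png",cv2.resize(np.hstack([s,w]),None,fx=2.5,fy=2.5)[:,:,::-1])
E
```

```text
t: 8.8
position: [0.385, -0.2715, 0.3202]
tool_rot: [3.141, -0.002, 2.549]
wrist_force: [-0.5, 0.7, -0.8]
width: 0.272
grasp_force: 39.1
[ 0.38497974 -0.27150808  0.32017167] 39.1089802980423 [-0.50400456  0.68980051 -0.8189457 ]
scene pred tip [381.71747028 235.47071383] pred btn [391.94274299 159.4447589 ]
yel [382 218   5  20  44] [383.7 226. ]
blue [284 109   4   6   7] [285.4 111.7]
blue [296 113  11   6  21] [302.5 114.9]
blue [295 116   4   4   7] [296.  117.4]
blue [384 166   4   7  19] [385.7 169. ]
blue [391 169   3   3   7] [392. 170.]
blue [381 175  13  29 115] [385.  190.9]
wrist pred tip [319.14733535 204.91200317] pred btn [317.30249945 367.20371665]
yel [317 203   9  15  75] [320.7 211.8]
yel [299 319  42  11 301] [319.8 325.4]
blue [301 228  41  13  77] [321.2 231.8]
blue [ 288  234   65   66 2561] [320.1 264.3]
blue [ 284  287   73   43 2146] [319.8 309.2]
top pred tip [433.52168139 232.00195048] pred btn [452.79530883 221.11932539]
blue [439 224   8   8  32] [442.4 228. ]
```

View pics/l3.png

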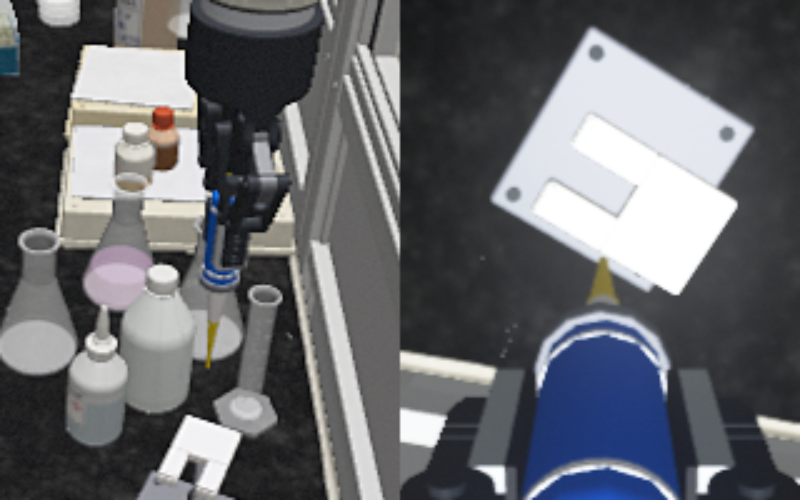

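The pipette hangs upright in the fingers and clear of the fork; the tip is at scene ≈(383,237) and wrist ≈(321,203). Now I'll triangulate the tip and check the clearance around the target.

```bash
cat >> h.py <<'E'
def tri(obs):
    A=[];b=[]
    for f,u,v in obs:
        P=f["K"]@np.c_[f["R"],f["t"]]
        for c,k in((u,0),(v,1)):
            r=c*P[2]-P[k];A.append(r[:3]);b.append(-r[3])
    x=np.linalg.lstsq(np.array(A),np.array(b),rcond=None)[0]
    return x,[(px(f,x)-[u,v]).round(1).tolist() for f,u,v in obs]
E
python3 - <<'E'
from h import *
from scipy.spatial.transform import Rotation as Q
s=ld("scene3");w=ld("wrist3");t=ld("top0")
ms=mask(s,(20,110,60),(35,255,255),(378,210,392,245));mw=mask(w,(20,110,60),(35,255,255),(300,195,340,225))
for m in(ms,mw):
    ys,xs=np.nonzero(m);print([(y,xs[ys==y].min(),xs[ys==y].max()) for y in np.unique(ys)])
print(tri([(s,382.5,237.5),(w,320.7,203)]))
print("rodB top",ray(t,327,77,.046))
d=t["depth"];v,u=np.indices(d.shape);P=np.linalg.inv(t["K"])@np.stack([u.ravel(),v.ravel(),np.ones(u.size)])*d.ravel()
W=(t["R"].T@(P-t["t"][:,None])).T[d.ravel()>0]
q=W[(W[:,2]>.16)&(np.hypot(W[:,0]-.584,W[:,1]-.0125)<.22)]
print(len(q),q[::max(1,len(q)//15)].round(2).tolist(), np.hypot(q[:,0]-.584,q[:,1]-.0125).min() if len(q) else "")
p=np.array([.385,-.2715,.3202]);R=Q.from_euler('xyz',[3.1416,0,2.549])
r0=np.hypot(*p[:2]);r1=np.hypot(.584,.0125);a0=np.arctan2(p[1],p[0]);a1=np.arctan2(.0125,.584)
for k in np.linspace(0,1,13):
    a=a0+k*(a1-a0);r=r0+k*(r1-r0);g=np.array([r*np.cos(a),r*np.sin(a),p[2]])
    print((R.inv().apply(g-p)/.05).round(2),round(-np.degrees(a-a0)/10,2))
E
```

```text
[(np.int64(218), np.int64(383), np.int64(383)), (np.int64(219), np.int64(383), np.int64(386)), (np.int64(220), np.int64(384), np.int64(386)), (np.int64(221), np.int64(383), np.int64(386)), (np.int64(222), np.int64(383), np.int64(385)), (np.int64(223), np.int64(383), np.int64(385)), (np.int64(224), np.int64(383), np.int64(385)), (np.int64(225), np.int64(383), np.int64(385)), (np.int64(226), np.int64(383), np.int64(384)), (np.int64(227), np.int64(383), np.int64(384)), (np.int64(228), np.int64(383), np.int64(384)), (np.int64(229), np.int64(383), np.int64(384)), (np.int64(230), np.int64(383), np.int64(384)), (np.int64(231), np.int64(383), np.int64(383)), (np.int64(232), np.int64(383), np.int64(383)), (np.int64(233), np.int64(383), np.int64(383)), (np.int64(234), np.int64(382), np.int64(383)), (np.int64(235), np.int64(382), np.int64(383)), (np.int64(236), np.int64(382), np.int64(383)), (np.int64(237), np.int64(383), np.int64(383))]
[(np.int64(203), np.int64(321), np.int64(321)), (np.int64(204), np.int64(320), np.int64(321)), (np.int64(205), np.int64(320), np.int64(321)), (np.int64(206), n
[... 631 characters left out ...]
p [0.83390464 0.0306693  0.046     ]
1230 [[0.8, 0.04, 0.45], [0.78, -0.08, 0.46], [0.78, -0.08, 0.41], [0.78, -0.09, 0.35], [0.78, -0.09, 0.29], [0.76, -0.11, 0.28], [0.76, -0.12, 0.26], [0.75, -0.14, 0.28], [0.78, -0.08, 0.18], [0.76, -0.11, 0.21], [0.73, -0.14, 0.26], [0.73, -0.14, 0.24], [0.72, -0.15, 0.24], [0.7, -0.17, 0.26], [0.7, -0.17, 0.22]] 0.20644834595982176
[0. 0. 0.] -0.0
[-0.19  0.5  -0.  ] -0.3
[-0.34  1.03 -0.  ] -0.61
[-0.47  1.57 -0.  ] -0.91
[-0.57  2.13 -0.  ] -1.21
[-0.64  2.7  -0.  ] -1.52
[-0.67  3.28 -0.  ] -1.82
[-0.67  3.88 -0.  ] -2.12
[-0.64  4.48 -0.  ] -2.43
[-0.57  5.09 -0.  ] -2.73
[-0.46  5.7  -0.  ] -3.03
[-0.31  6.32 -0.  ] -3.34
[-0.13  6.93 -0.  ] -3.64
```

```bash
python3 -m handwheel '[{"delta_pos":[-0.09,0.25,0],"twist":[0,0,-0.15],"claw":1},{"delta_pos":[-0.19,0.5,0],"twist":[0,0,-0.3],"claw":1},{"delta_pos":[-0.34,1.03,0],"twist":[0,0,-0.61],"claw":1},{"delta_pos":[-0.47,1.57,0],"twist":[0,0,-0.91],"claw":1},{"delta_pos":[-0.57,2.13,0],"twist":[0,0,-1.21],"claw":1},{"delta_pos":[-0.64,2.7,0],"twist":[0,0,-1.52],"claw":1},{"delta_pos":[-0.67,3.28,0],"twist":[0,0,-1.82],"claw":1},{"delta_pos":[-0.67,3.88,0],"twist":[0,0,-2.12],"claw":1},{"delta_pos":[-0.64,4.48,0],"twist":[0,0,-2.43],"claw":1},{"delta_pos":[-0.57,5.09,0],"twist":[0,0,-2.73],"claw":1},{"delta_pos":[-0.46,5.7,0],"twist":[0,0,-3.03],"claw":1},{"delta_pos":[-0.31,6.32,0],"twist":[0,0,-3.34],"claw":1},{"delta_pos":[-0.2,6.7,0],"twist":[0,0,-3.5],"claw":1},{"delta_pos":[-0.13,6.93,0],"twist":[0,0,-3.64],"claw":1},{"delta_pos":[-0.13,6.93,0],"twist":[0,0,-3.64],"claw":1},{"delta_pos":[-0.13,6.93,0],"twist":[0,0,-3.64],"claw":1},{"delta_pos":[-0.13,6.93,0],"twist":[0,0,-3.64],"claw":1}]'; python3 - <<'E'
from bench import env
import numpy as np,cv2
from h import *
o=env.get_obs();p=o['position'];print(p,o['grasp_force'],o['wrist_force'])
for n in("scene","wrist"):
    f=env.grab_frame(n);np.savez(n+"4.npz",**f)
    print(n,"pred tip",px(f,p+[0,0,.011-.120]),"rim",px(f,[.584,.0125,.144]))
    m=mask(f,(20,110,60),(35,255,255),(240,90,400,330) if n=="wrist" else (320,90,390,200));k,_,st,ce=cv2.connectedComponentsWithStats(m)
    for i in range(1,k):
        if st[i,4]>6: print(st[i],ce[i].round(1))
s=ld("scene4")["img"][90:210,300:400];w=ld("wrist4")["img"][120:240,270:370]
cv2.imwrite("pics/l4.png",cv2.resize(np.hstack([s,w]),None,fx=4,fy=4,interpolation=cv2.INTER_CUBIC)[:,:,::-1])
E
```

```text
t: 11.08
position: [0.584, 0.0112, 0.3214]
tool_rot: [-3.141, 0.0, -3.1]
wrist_force: [0.1, -0.5, -0.0]
width: 0.268
grasp_force: 39.2
[0.58404712 0.01116335 0.32139286] 39.20121788978577 [ 0.06425766 -0.51110675 -0.04479488]
scene pred tip [353.0677369  139.95763098] rim [351.23088082 162.82629725]
[354 125   2  14  17] [354.2 130.5]
wrist pred tip [318.86427024 204.0201411 ] rim [320.60213437 183.63398632]
[315 203  13  18 105] [320.7 212.1]
[299 319  42  11 302] [319.8 325.3]
```

View pics/l4.png

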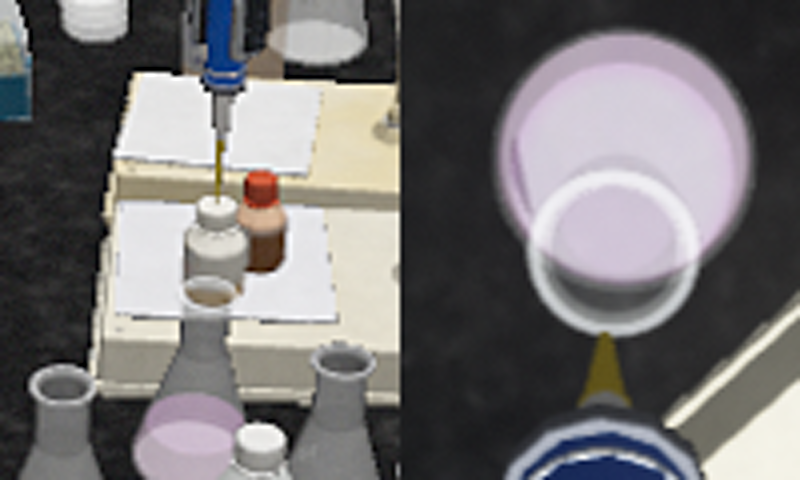

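The tip is at scene ≈(354.4,139.9) and wrist ≈(320.8,203.2). The pink rim's centre is at scene ≈(351.9,162.6) and wrist ≈(322.9,182.1). The tip is high above the mouth, nearly centred.

```bash
python3 - <<'E'
from h import *
s=ld("scene4");w=ld("wrist4")
h=lambda x,o:o+(x+.5)/4-.5
for zt in(.205,.208,.211):
    print(zt,"tip scene",ray(s,h(219,300),h(202,90),zt),"wrist",ray(w,h(205,270),h(333,120),zt))
print("rim scene",ray(s,h(209,300),h(292,90),.144),"wrist",ray(w,h(213,270),h(250,120),.144))
print(tri([(s,h(219,300),h(202,90)),(w,h(205,270),h(333,120))]),tri([(s,h(209,300),h(292,90)),(w,h(213,270),h(250,120))]))
E
```

```text
0.205 tip scene [0.59526245 0.01749243 0.205     ] wrist [0.58519738 0.01269309 0.205     ]
0.208 tip scene [0.59149469 0.01383748 0.208     ] wrist [0.58435419 0.01265298 0.208     ]
0.211 tip scene [0.58772694 0.01018254 0.211     ] wrist [0.58351101 0.01261287 0.211     ]
rim scene [0.58594903 0.01212457 0.144     ] wrist [0.58249977 0.01452622 0.144     ]
(array([0.5857512 , 0.01093502, 0.211004  ]), [[-0.8, 0.1], [-2.4, 2.8]]) (array([0.58440881, 0.01300774, 0.14394728]), [[-0.7, 0.1], [-1.7, 2.0]])
```

```bash
python3 -m handwheel '[{"delta_pos":[0.02,0.04,0.2],"twist":[0,0,0],"claw":1},{"delta_pos":[0.02,0.04,0.4],"twist":[0,0,0],"claw":1},{"delta_pos":[0.02,0.04,0.6],"twist":[0,0,0],"claw":1},{"delta_pos":[0.02,0.04,0.8],"twist":[0,0,0],"claw":1},{"delta_pos":[0.02,0.04,0.95],"twist":[0,0,0],"claw":1},{"delta_pos":[0.02,0.04,1.05],"twist":[0,0,0],"claw":1},{"delta_pos":[0.02,0.04,1.05],"twist":[0,0,0],"claw":1},{"delta_pos":[0.02,0.04,1.05],"twist":[0,0,0],"claw":1},{"delta_pos":[0.02,0.04,1.05],"twist":[0,0,0],"claw":1}]'; python3 - <<'E'
from bench import env
import numpy as np,cv2
from h import *
o=env.get_obs();p=o['position'];print(p,o['grasp_force'])
I=[]
for n,(a,b) in(("scene",(320,120)),("wrist",(290,150))):
    f=env.grab_frame(n);np.savez(n+"5.npz",**f);I.append(f["img"][b:b+80,a:a+66])
cv2.imwrite("pics/l5.png",cv2.resize(np.hstack(I),None,fx=6,fy=6,interpolation=cv2.INTER_CUBIC)[:,:,::-1])
E
```

```text
t: 12.3
position: [0.5835, 0.014, 0.2694]
tool_rot: [-3.142, 0.001, -3.099]
wrist_force: [0.7, -0.7, -1.4]
width: 0.266
grasp_force: 39.2
[0.58345496 0.01395378 0.26935684] 39.20264974236488
```

View pics/l5.png

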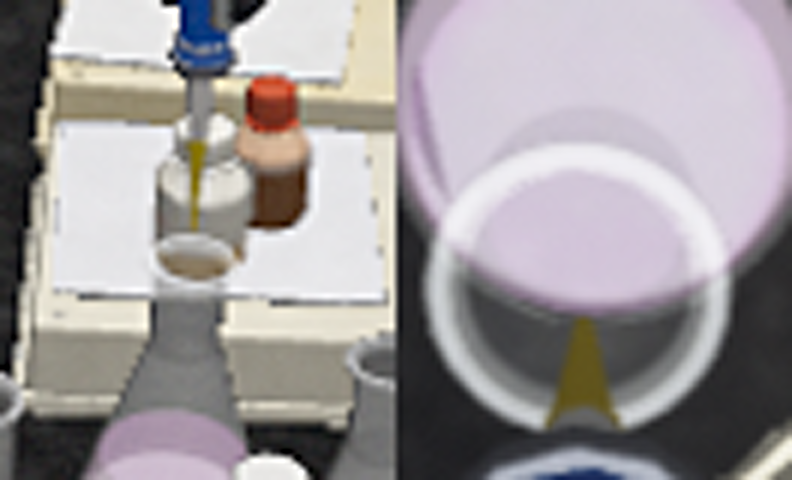

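The tip is just above the mouth: scene tip at crop (194,231) against rim centre (193,261), and wrist tip at (188,316) against (182,288). Checking the offset.

```bash
python3 - <<'E'
from h import *
s=ld("scene5");w=ld("wrist5");h=lambda x,o:o+(x+.5)/6-.5
a=[(s,h(194,320),h(231,120)),(w,h(188,290),h(316,150))];b=[(s,h(193,320),h(261,120)),(w,h(182,290),h(288,150))]
print(tri(a),tri(b),tri(a)[0]-tri(b)[0])
for z in(.154,.158):print(ray(*a[0],z)-ray(*b[0],.144),ray(*a[1],z)-ray(*b[1],.144))
E
```

```text
(array([0.58480549, 0.01408886, 0.15706364]), [[-0.6, 0.1], [-1.9, 2.3]]) (array([0.58504506, 0.01351356, 0.14196862]), [[-0.5, 0.1], [-1.6, 1.9]]) [-0.00023957  0.00057529  0.01509503]
[0.00569503 0.00611043 0.01      ] [0.00091913 0.00079424 0.01      ]
[0.00115893 0.00167792 0.014     ] [-0.00020041  0.00073847  0.014     ]
```

```bash
python3 -m handwheel '[{"delta_pos":[0,-0.01,0.04],"twist":[0,0,0],"claw":1},{"delta_pos":[0,-0.01,0.07],"twist":[0,0,0],"claw":1},{"delta_pos":[0,-0.01,0.07],"twist":[0,0,0],"claw":1},{"delta_pos":[0,-0.01,0.07],"twist":[0,0,0],"claw":1},{"delta_pos":[0,-0.01,0.07],"twist":[0,0,0],"claw":1},{"delta_pos":[0,-0.01,0.07],"twist":[0,0,0],"claw":1}]'; python3 -c "
from bench import env
import numpy as np
print(np.abs(env.get_obs()['qd']).max());print(env.finish_job())"
```

```text
t: 13.15
position: [0.5832, 0.0135, 0.2653]
tool_rot: [3.142, 0.0, -3.099]
wrist_force: [-0.8, 0.1, -0.7]
width: 0.269
grasp_force: 39.2
0.0013610377639701047
the job is handed in; nothing more can be done
None
```

I handed the job in at 13 s with the arm still holding the pipette upright and steady, its tip about 1 cm above the centre of the pink flask's mouth by my camera measurements; I saw no contact with the glassware, and the hand-in returned no verdict.

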